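Test the safety trip of the cake counter's powered glass front, then hold it running

TASK

Run the morning check of the cake counter's powered glass front: press the blue test button fully in so that the red trip lever drops, let the button come out again, and raise the trip lever all the way back up so that it stays up by itself. Then press the spring-loaded orange hold-to-run handle down until its pointer stands in the green band, and keep it there: the program finishes while the gripper is still holding it in the green. Never push the handle right down into the red band, and leave the tart, the white pot and the jam jar where they are.

Things in the scene. Friction and masses are not known exactly. Their poses are not given: they have to be found in the camera images.
- trip_box: White box fixed to the counter, 120 (x) x 170 (y) x 60 high mm, origin at the centre of its underside. In its own frame the test button is at x -20, y +45 mm and the trip lever at y -40 mm. Turned up to 0.35 rad about the vertical, its -x face roughly to the robot. It may stand on the left or on the right, the run station on the other side.
- test_button_top (a point): Centre of the top of the blue round test button (36 mm across, in a flat yellow ring). Stands 18 mm above the box, 78 mm above the counter, when out; pressed straight down, 9 mm of travel, springs back by itself (about 2 N at first, 6 N fully in).
- test_button (a joint): Travel of the test button in m: 0 out, 0.009 fully in. It trips the lever at about 0.007.
- trip_lever_bar (a point): Centre of the trip lever's red cross bar (16 mm thick, 40 mm long, along the box's y), 55 mm from the hinge on a 9 mm steel stem. Up, the bar is 124 mm above the counter and 11 mm to the box's +x of the hinge (0.21 rad past vertical). Dropped, it is 114 mm above the counter and 33 mm to -x of the hinge (0.65 rad forward of vertical).
- trip_lever (a joint): Angle of the trip lever in rad: 0 fully up (rests there by its own weight), 0.86 fully dropped; vertical, its tipping point, at 0.21. It turns freely and falls to whichever side it leans; about 0.12 kg. Push its bar towards the box's +x to raise it.
- run_station: Dark steel base plate fixed to the counter, 160 x 160 x 16 mm, origin at the centre of its underside. In its own frame the run handle's hinge lies at x +55 mm, 85 mm above the counter, between two aluminium cheeks 97 mm high; the handle points to -x (roughly to the robot). Turned up to 0.35 rad about the vertical.
- run_handle_grip (a point): Top of the middle of the handle's orange grip bar (20 mm thick, 74 mm long, along the station's y; its axis 110 mm from the hinge). At rest this top is 95 mm above the counter.
- run_handle (a joint): Angle of the handle in rad: 0 at rest (level), grows as the bar is pressed down, stop at 0.36. Green band 0.14 to 0.22: bar pressed down 15 to 24 mm (middle 0.18, 20 mm); red band from 0.30 (33 mm). The spring lifts it again: about 5 N at the bar at first, 9 N in the green band, 14 N at the stop.
- tart: Raspberry tart on a white plate, 143 mm across, 50 mm high, loose, origin under its centre. Bystander.
- pot: White stoneware pot, 80 mm across, 85 mm high, loose, origin under its centre. Bystander.
- jam_jar: Amber jam jar with a brass cap, 66 mm across, 90 mm high, loose, origin under its centre. Bystander.
- trip_lever_hinge (a point): Hinge of the trip lever, on the box's top at the box's x +8, y -40 mm, 70 mm above the counter; the hinge axis lies along the box's y. Two dark ears 24 mm long rise to 82 mm above the counter either side of it. Up, the lever leans back, away from the robot (to the box's +x); dropped, it leans forward to -x.
- run_gauge (a point): Middle of the green band on the white gauge post beside the grip bar (post 6 x 22 mm, 97 mm high, at the station's x -55, y +63 mm). Green band 61 to 70 mm, red band 45 to 52 mm above the counter. The pointer, black, on the bar's +y end, stands at the height of the bar's axis: 85 mm at rest.
Mind the look-alikes: they are no part of the job. What is shaped like the trip_box but brown is not meant. What is shaped like the run_station but purple is not meant.

How it is judged:
By the outcome, as a careful person would: the job done as asked, in the order asked, and still so for the second after the job is handed in, while the arm keeps its last pose, push and grip.
It also fails if it takes over 45 s, if anything falls off the work surface, if the arm or the gripper's body presses on something with over 40 N, if the wrist force passes 120 N, or if a joint passes its speed limit or range.

ROBOT

A 6-joint arm with a two-finger parallel gripper is mounted at the origin on the work surface. World frame = base frame: x ahead of the robot, y to its left, z up, the work surface at z = 0. Lengths are in m, angles in rad, forces in N, time in s.
With the tool pointing down it reaches from about 0.35 to 0.925 m from the base axis. Payload 6.4 kg.
Tool frame: the origin (TCP) lies between the finger pads; the fingertips stand 11 mm ahead of it and the grasp point (between the pads) lies 8 mm behind it (tip_extent is the z of the fingertips in the tool frame, in m); z points along the fingers, y is the line along which they close (so a half turn about z gives the same grasp; the last joint's range is limited). The gripper opens to 94 mm and grips with 3 to 60 N. Pads are 16 mm wide; open, the fingers measure 119 mm over their backs; the gripper's body (75 mm by 177 mm) begins 78 mm behind the grasp point.
Start: joints at [-1.475, 0.245, 1.558, -0, 1.339, -0.174], TCP at [0.173, -0.626, 0.216] pointing down, gripper open.
Joint ranges: [-3.13, 3.13], [-1.02, 2.26], [0.13, 2.54], [-0.95, 4.09], [0.21, 2.88], [-2.74, 2.74]. Speed limits (rad/s): [2.57, 2.57, 3.14, 3.14, 3.14, 3.14].

INTERFACE

Orientations are given as a unit quaternion [w, x, y, z].
In Python, from plant import * gives the robot as it stands.
- The arm moves only by the tool move_tool, called after ">>>" as a command line: name --argument value ..., lists and objects as JSON in quotes. Schema: {"type":"object","properties":{"motion":{"type":"array","items":{"type":"array","prefixItems":[{"type":"array","items":{"type":"number"},"minItems":3,"maxItems":3},{"type":"array","items":{"type":"number"},"minItems":3,"maxItems":3}],"minItems":2,"maxItems":2},"minItems":1,"maxItems":8},"aperture":{"type":"number"},"only":{"type":"string"},"quiet":{"type":"boolean"},"lines":{"type":"string"}},"required":["motion"],"additionalProperties":false}. motion is a list of rows, 1 to 8 of them, each written [[dx, dy, dz], [rx, ry, rz]]: dx, dy, dz in a scale on which 1.0 is 0.3 m, then a rotation vector rx, ry, rz in fractions of the full range, 1 being 4 rad; each row is the pose to reach, as a shift and turn from the pose commanded when the call began, along the tool's axes at that moment; what a row does not reach only later rows make up. A row lasts 1/12 s, in which the tool goes at most 0.0417 m and 0.125 rad, less where a joint would pass 70% of its speed; a pose out of reach is approached as far as the arm can. aperture is the finger opening in m, set as the call begins (left out keeps the last). The fingers move at their own pace and stop on an object; the grip force is fixed at half the most. Time passes only in rows, so rows that do not move let the fingers close. The tool returns the time, the measured TCP pose, the force, the opening and the grip force at its end. only (a regular expression) keeps the lines of the reply that match it, lines (a string "A,B") keeps lines A to B, and quiet returns only ok. No shift or turn number may pass 1 either way. Input that does not fit is refused with a message, and nothing moves.
- get_state(): the state, without advancing time (a new reading comes with each control period).
- camera(name): name is "scene" or "side" or "wrist"; returns a dict with "frame" (420x560x3 uint8, red, green, blue), "intrinsics" (3x3 intrinsics, pixels), "xyz" and "rotation" of the camera in the world. Camera axes: x right, y up, looking along -z (the intrinsics and any distortion apply to the point x, -y, -z); pixel columns grow to the right and rows downward; lengths in m; the calibration is good to about 2 mm. A picture is of the moment at which its call begins. There is no depth.
- hand_in(): hands the job in; it is judged then, once.
The state is a dict: "time_s": time; "joint_positions": joint angles; "joint_velocities": joint speeds; "joint_efforts": joint torques, N m; "position": TCP position; "eef_rot": TCP orientation; "contact_force": force on the tool from outside, world axes, zero at the start; "moment": the same for the moment, N m; "width": finger opening in m; "grip_force": force on a finger pad.
Only numpy, scipy, OpenCV 4.12 (cv2) and the standard library are available. Lean on these libraries where they do the work, as an engineer would, in place of code of your own. Each camera call takes 0.05 s, during which the arm holds its last target. There are 200 camera calls.

## Working session

There is one attempt and no reset: what is moved stays moved. The work goes in short steps, Python scripts to look and compute and a tool call to move; the robot and the scene stay as the last step left them, time stands still between calls to the robot, and variables do not carry over. Pictures are saved under pics/ and viewed, at most 10 in all, crops included, and the job is handed in when it is done.

```bash
mkdir -p pics; ls
```

Run:
```python
from plant import *
import cv2,numpy as np
for n in ("scene","side"):
    c=camera(n); cv2.imwrite(f"pics/{n}0.png",c["frame"][:,:,::-1]); np.savez(f"pics/{n}0.npz",**c)
    print(n,c.keys(),c["intrinsics"],c["xyz"],c["rotation"])
s=get_state();print(s)
```

```text
pics
scene dict_keys(['frame', 'intrinsics', 'xyz', 'rotation']) [[416.66653435   0.         279.6625007 ]
 [  0.         416.66653435 209.7795939 ]
 [  0.           0.           1.        ]] [ 1.70533988 -0.10620581  1.05453549] [0.67824678 0.32327008 0.27922255 0.59792351]
side dict_keys(['frame', 'intrinsics', 'xyz', 'rotation']) [[430.55273222   0.         281.64334381]
 [  0.         430.55273222 213.30655724]
 [  0.           0.           1.        ]] [0.33114773 1.24083138 0.74429413] [-0.08497703 -0.03923662  0.51801261  0.85023663]
{'time_s': 0.1, 'joint_positions': array([-1.47511602e+00,  2.45740088e-01,  1.55886696e+00, -2.86372850e-05,
        1.33866896e+00, -1.74116925e-01]), 'joint_velocities': array([ 0.00089562, -0.00129217, -0.00298527, -0.00011293,  0.00098388,
       -0.00055022]), 'joint_efforts': array([ 2.01115093e-06, -4.16913092e+01, -3.15525126e+01,  6.86575100e-02,
        3.09807085e-02, -5.49234437e-05]), 'position': array([ 0.17318698, -0.62597712,  0.2154717 ]), 'eef_rot': array([-8.41573371e-04,  9.90914176e-01,  1.34493075e-01,  1.90794687e-05]), 'contact_force': array([-0.03776945,  0.44605989, -0.90612919]), 'moment': array([ 0.02028868,  0.08437038, -0.02198775]), 'grip_force': 0.0, 'width': 0.09418234294834381}
```

View pics/scene0.png

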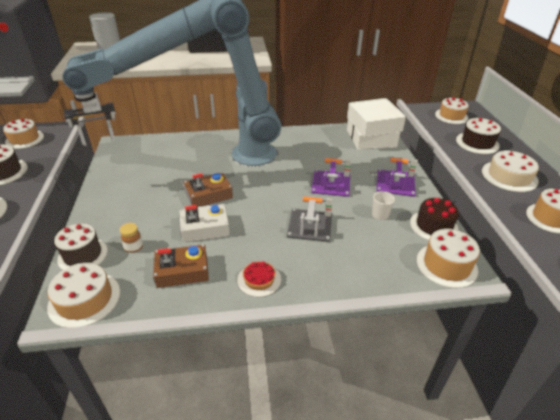

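View pics/side0.png

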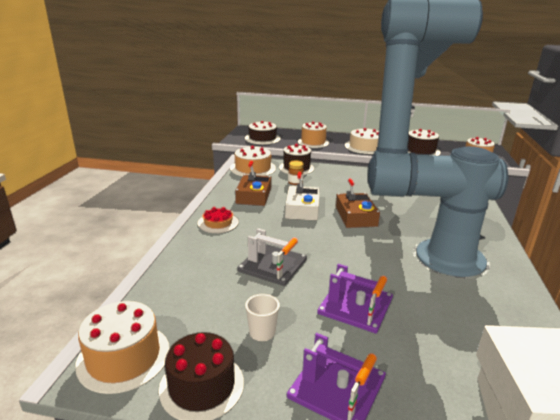

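The scene view shows the white box near (204,222), with its blue button at (214,210) and red bar at (192,214). The dark station is near (311,222), with orange grip at (313,201). In the side view these are at: button (308,199), red bar (299,175), orange grip (290,245). The look-alikes are brown and purple.

Create h.py:
```python
import numpy as np,cv2
from scipy.spatial.transform import Rotation as R
def rot(q): return R.from_quat([q[1],q[2],q[3],q[0]]).as_matrix()
def ray(c,p):
    K=c["intrinsics"];d=np.array([(p[0]-K[0,2])/K[0,0],-(p[1]-K[1,2])/K[1,1],-1.])
    q=c["rotation"]; d=rot(q)@d if np.ndim(q)==1 else q@d
    return np.array(c["xyz"]),d/np.linalg.norm(d)
def onz(c,p,z):
    o,d=ray(c,p);return o+d*(z-o[2])/d[2]
def tri(c1,p1,c2,p2):
    o1,d1=ray(c1,p1);o2,d2=ray(c2,p2)
    t=np.linalg.lstsq(np.c_[d1,-d2],o2-o1,rcond=None)[0]
    a,b=o1+t[0]*d1,o2+t[1]*d2
    return (a+b)/2,np.linalg.norm(a-b)
HS={"blue":((100,120,60),(125,255,255)),"red":((0,170,90),(5,255,255)),"orange":((6,170,120),(17,255,255)),"yellow":((20,120,120),(32,255,255))}
def blob(c,col,near,r=20):
    h=cv2.cvtColor(c["frame"],cv2.COLOR_RGB2HSV);m=cv2.inRange(h,*[np.array(v) for v in HS[col]])
    w=np.zeros_like(m);x,y=map(int,near);w[y-r:y+r,x-r:x+r]=255
    n,_,st,ce=cv2.connectedComponentsWithStats(m&w)
    if n<2:return None
    i=1+np.argmax(st[1:,4]);return ce[i],st[i]
```

Run:
```python
from h import *
S=dict(np.load("pics/scene0.npz"));D=dict(np.load("pics/side0.npz"))
for col,a,b in (("blue",(214,210),(308,199)),("red",(192,214),(299,175)),("orange",(313,201),(290,245))):
    p,q=blob(S,col,a),blob(D,col,b);print(col,p,q)
    if p and q: print(tri(S,p[0],D,q[0]))
for n,c,(x,y) in (("s",S,(255,215)),("d",D,(285,220))):
    f=c["frame"][y-65:y+65,x-90:x+90,::-1];cv2.imwrite(f"pics/crop_{n}.png",cv2.resize(f,None,fx=4.4,fy=4.4,interpolation=cv2.INTER_CUBIC))
```

```text
blue (array([214.5       , 208.64705882]), array([212, 206,   6,   6,  34], dtype=int32)) (array([307.68421053, 197.65789474]), array([304, 195,   8,   6,  38], dtype=int32))
(array([ 0.48691932, -0.18352079,  0.07146913]), np.float64(0.0026064929240023163))
red (array([191.70833333, 207.        ]), array([187, 205,   9,   5,  24], dtype=int32)) (array([298.88888889, 174.16666667]), array([297, 172,   5,   6,  18], dtype=int32))
(array([ 0.5346913 , -0.25954996,  0.12757896]), np.float64(0.0015831182543189321))
orange (array([318., 200.]), array([316, 199,   5,   3,  13], dtype=int32)) (array([289.40425532, 245.63829787]), array([283, 238,  14,  16,  94], dtype=int32))
(array([0.49456367, 0.20137205, 0.09015493]), np.float64(0.01209952491047358))
```

View pics/crop_s.png

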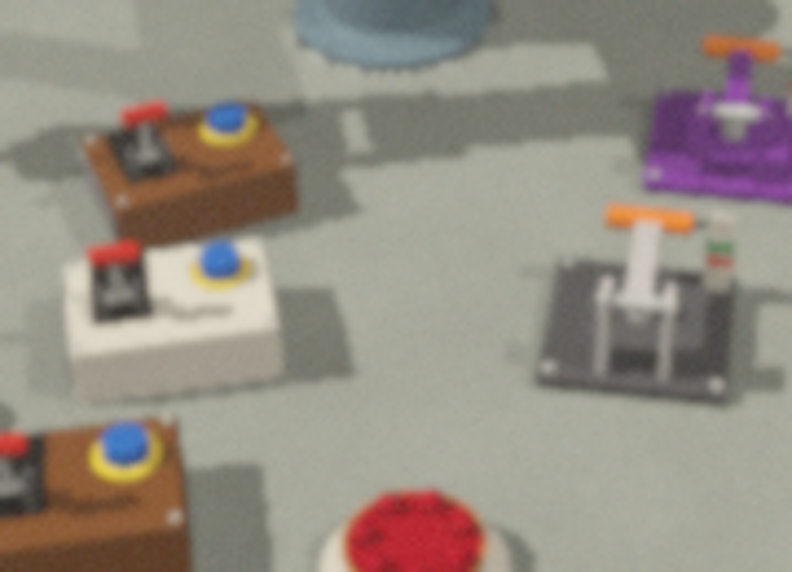

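View pics/crop_d.png

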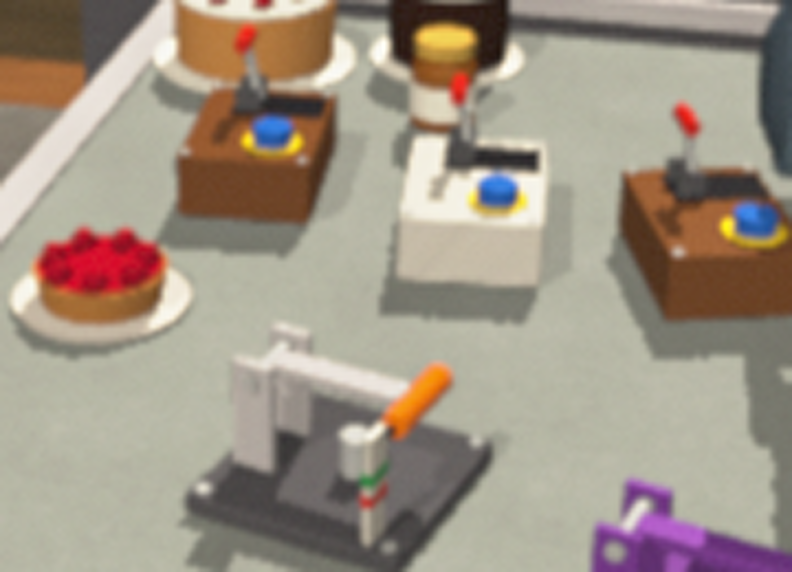

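The close-ups show the box's four top corners, the up bar, the button, and the station's plate corners and orange bar with the gauge on its +y end. I'll turn these into poses.

Run:
```python
from h import *
np.set_printoptions(precision=4,suppress=True)
S=dict(np.load("pics/scene0.npz"));D=dict(np.load("pics/side0.npz"))
cs=lambda x,y:(165+x/4.4,150+y/4.4); cd=lambda x,y:(195+x/4.4,155+y/4.4)
print("box s",[onz(S,cs(*p),.06)[:2] for p in ((67,268),(267,240),(281,340),(70,355))])
print("box d",[onz(D,cd(*p),.06)[:2] for p in ((415,140),(546,145),(543,225),(400,215))])
print("st s",[onz(S,cs(*p),.016)[:2] for p in ((537,380),(728,400),(738,272),(562,262))])
print("st d",[onz(D,cd(*p),.016)[:2] for p in ((187,497),(375,568),(492,445))])
print("btn", onz(S,cs(220,252),.078),onz(D,cd(497,183),.078))
print("bar", tri(S,cs(115,253),D,cd(460,88)), onz(S,cs(115,253),.124),onz(D,cd(460,88),.124))
print("grip",tri(S,cs(651,219),D,cd(419,400)),onz(S,cs(651,219),.085),onz(D,cd(419,400),.085))
print("grip ends s",onz(S,cs(609,214),.088),onz(S,cs(693,223),.088),"d",onz(D,cd(440,375),.088),onz(D,cd(397,424),.088))
from plant import get_state
print(rot(get_state()["eef_rot"]))
c=None
```

```text
box s [array([ 0.4689, -0.312 ]), array([ 0.451 , -0.1426]), array([ 0.5826, -0.1352]), array([ 0.5803, -0.3038])]
box d [array([ 0.5737, -0.2875]), array([ 0.4582, -0.3038]), array([ 0.4431, -0.1435]), array([ 0.5599, -0.1351])]
st s [array([0.6082, 0.0719]), array([0.6508, 0.2238]), array([0.491 , 0.2691]), array([0.4585, 0.116 ])]
st d [array([0.638 , 0.2299]), array([0.5004, 0.28  ]), array([0.4469, 0.1225])]
btn [ 0.4852 -0.1817  0.078 ] [ 0.4862 -0.1765  0.078 ]
bar (array([ 0.5323, -0.2621,  0.1235]), np.float64(0.001350675624791107)) [ 0.5339 -0.2617  0.124 ] [ 0.532  -0.2624  0.124 ]
grip (array([0.491 , 0.1859, 0.0846]), np.float64(0.001989670398666499)) [0.4929 0.1861 0.085 ] [0.4904 0.1851 0.085 ]
grip ends s [0.4855 0.1506 0.088 ] [0.5064 0.2198 0.088 ] d [0.4812 0.1554 0.088 ] [0.4986 0.2219 0.088 ]
[[ 0.9638  0.2665 -0.0002]
 [ 0.2665 -0.9638  0.0017]
 [ 0.0003 -0.0017 -1.    ]]
```

The rows are not in the units I measure in: shifts go in shares of 0.3 m and turns go in shares of 4 rad. I convert before sending: 0.22 m is 0.7333, 0.17 m is 0.5667, 0.17 rad is 0.0425.

>>> move_tool --motion '[[[0.0667, -0.0533, 0], [0, 0, 0.005]], [[0.1667, -0.1367, 0], [0, 0, 0.01]], [[0.2667, -0.22, 0], [0, 0, 0.015]], [[0.3667, -0.3033, 0], [0, 0, 0.02]], [[0.4667, -0.3867, 0], [0, 0, 0.0275]], [[0.5667, -0.4667, 0], [0, 0, 0.035]], [[0.6667, -0.55, 0], [0, 0, 0.0425]], [[0.7333, -0.6, 0], [0, 0, 0.0425]]]' --aperture 0

```text
time_s: 0.77
position: [0.3385, -0.3913, 0.216]
eef_rot: [-0.001, 0.999, 0.05, 0.0]
contact_force: [-1.0, -0.8, -0.2]
width: 0.0444
grip_force: 0.0
```

Run:
```python
from h import *;from plant import get_state
s=get_state();M=rot(s["eef_rot"]);print(s["position"],M.round(3),M.T@(np.array([.486,-.18,.12])-s["position"]),s["width"])
```

```text
[ 0.33848822 -0.39129984  0.21595654] [[ 0.995  0.1   -0.   ]
 [ 0.1   -0.995  0.001]
 [ 0.    -0.001 -1.   ]] [ 0.16794521 -0.19532142  0.09622344] 0.04444393254203128
```

Converted, -0.195 m is -0.65, 0.168 m is 0.56.

>>> move_tool --motion '[[[0.08, -0.0933, 0], [0, 0, 0]], [[0.1667, -0.1933, 0], [0, 0, 0]], [[0.2533, -0.2933, 0], [0, 0, 0]], [[0.34, -0.3967, 0], [0, 0, 0]], [[0.4267, -0.4967, 0], [0, 0, 0]], [[0.5067, -0.59, 0], [0, 0, 0]], [[0.56, -0.65, 0], [0, 0, 0]], [[0.56, -0.65, 0], [0, 0, 0]]]'

```text
time_s: 1.43
position: [0.4864, -0.1802, 0.2161]
eef_rot: [-0.001, 0.999, 0.053, -0.0]
contact_force: [-0.1, 0.4, -0.6]
width: 0.0001
grip_force: 0.0
```

>>> move_tool --motion '[[[0, 0, 0.0667], [0, 0, 0]], [[0, 0, 0.1667], [0, 0, 0]], [[0, 0, 0.2667], [0, 0, 0]], [[0, 0, 0.3333], [0, 0, 0]], [[0, 0, 0.3333], [0, 0, 0]]]'

```text
time_s: 1.85
position: [0.4813, -0.1823, 0.1114]
eef_rot: [-0.003, 0.999, 0.049, -0.004]
contact_force: [-0.7, 0.1, -0.2]
width: 0.0007
grip_force: 0.0
```

Run:
```python
from h import *;from plant import *
s=get_state();M=rot(s["eef_rot"]);print(s["position"],M.T@(np.array([.486,-.18,.12])-s["position"]),s["width"])
c=camera("wrist");cv2.imwrite("pics/w1.png",c["frame"][:,:,::-1]);np.savez("pics/w1.npz",**c)
c=camera("side");np.savez("pics/d1.npz",**c);f=c["frame"][90:220,195:375,::-1];cv2.imwrite("pics/d1.png",cv2.resize(f,None,fx=4.4,fy=4.4))
```

```text
[ 0.48132587 -0.18231859  0.11139207] [ 0.00481142 -0.00189719 -0.00863544] 0.0006901230710438925
```

View pics/w1.png

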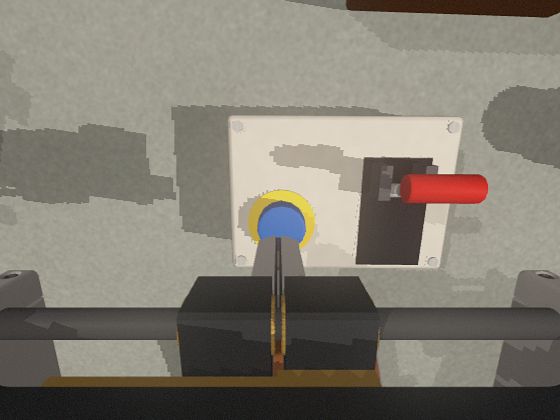

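The wrist picture shows the closed fingertips (278,240) over the blue button (281,225), the box corners at (229,116), (462,117), (448,268) and (233,268), and the up bar at (445,188). I'll refine the box pose from these.

Run:
```python
from h import *;from plant import *
np.set_printoptions(precision=4,suppress=True)
c=dict(np.load("pics/w1.npz"))
for p in ((229,116),(462,117),(448,268),(233,268)): print(onz(c,p,.06))
print("ring",onz(c,(282,223),.061),"blue",onz(c,(281,225),.078)," bar",onz(c,(445,188),.124))
s=get_state();print(s["position"],s["contact_force"],rot(s["eef_rot"]))
```

```text
[ 0.5634 -0.1389  0.06  ]
[ 0.5791 -0.3039  0.06  ]
[ 0.4631 -0.323   0.06  ]
[ 0.4452 -0.1488  0.06  ]
ring [ 0.4879 -0.1847  0.061 ] blue [ 0.4917 -0.1834  0.078 ]  bar [ 0.536  -0.2671  0.124 ]
[ 0.4844 -0.184   0.1162] [-0.2011 -0.2098  0.1739] [[ 0.9951  0.0989 -0.0013]
 [ 0.0989 -0.9951  0.0006]
 [-0.0012 -0.0008 -1.    ]]
```

Converted, 0.037 m is 0.1233, 0.03 m is 0.1.

>>> move_tool --motion '[[[0.0033, 0, 0.04], [0, 0, 0]], [[0.0067, 0, 0.0733], [0, 0, 0]], [[0.0067, 0, 0.1], [0, 0, 0]], [[0.0067, 0, 0.1133], [0, 0, 0]], [[0.0067, 0, 0.12], [0, 0, 0]], [[0.0067, 0, 0.1233], [0, 0, 0]], [[0.0067, 0, 0.1233], [0, 0, 0]]]'

```text
time_s: 2.53
position: [0.4877, -0.1839, 0.0804]
eef_rot: [0.001, 0.999, 0.05, 0.001]
contact_force: [-0.6, -0.1, 5.0]
width: 0.0008
grip_force: 2.7
```

Converted, 0.002 m is 0.0067, 0.001 m is 0.0033.

>>> move_tool --motion '[[[0, 0, 0.0033], [0, 0, 0]], [[0, 0, 0.0067], [0, 0, 0]], [[0, 0, 0.0067], [0, 0, 0]]]'

```text
time_s: 2.78
position: [0.4879, -0.184, 0.08]
eef_rot: [0.0, 0.999, 0.05, 0.0]
contact_force: [-4.2, 2.0, 15.2]
width: 0.0005
grip_force: 8.0
```

Run:
```python
from h import *;from plant import *
c=camera("side");np.savez("pics/d2.npz",**c);print(blob(c,"red",(299,178),25));print(get_state()["contact_force"])
```

```text
None
[-5.64710687  2.94079051 15.96076353]
```

Converted, -0.09 m is -0.3, -0.085 m is -0.2833.

>>> move_tool --motion '[[[0, 0, -0.0333], [0, 0, 0]], [[0, 0, -0.1167], [0, 0, 0]], [[0, 0, -0.2167], [0, 0, 0]], [[0, 0, -0.2833], [0, 0, 0]], [[0, 0, -0.3], [0, 0, 0]], [[0, 0, -0.3], [0, 0, 0]]]'

```text
time_s: 3.33
position: [0.4877, -0.1837, 0.1688]
eef_rot: [0.001, 0.999, 0.05, 0.001]
contact_force: [0.3, 0.3, -0.5]
width: 0.0006
grip_force: 0.0
```

Run:
```python
from h import *;from plant import *
np.set_printoptions(precision=4,suppress=True)
c=camera("wrist");cv2.imwrite("pics/w2.png",c["frame"][:,:,::-1]);np.savez("pics/w2.npz",**c)
s=get_state();M=rot(s["eef_rot"]);print(s["position"],M.T@(np.array([.455,-.272,.168])-s["position"]))
b=blob(c,"red",(440,190),80);print(b); print(onz(c,b[0],.114) if b else 0)
```

```text
[ 0.4868 -0.1832  0.167 ] [-0.0405  0.0852 -0.001 ]
(array([386.5006, 237.1229]), array([362, 228,  50,  18, 789], dtype=int32))
[ 0.4901 -0.2716  0.114 ]
```

View pics/w2.png

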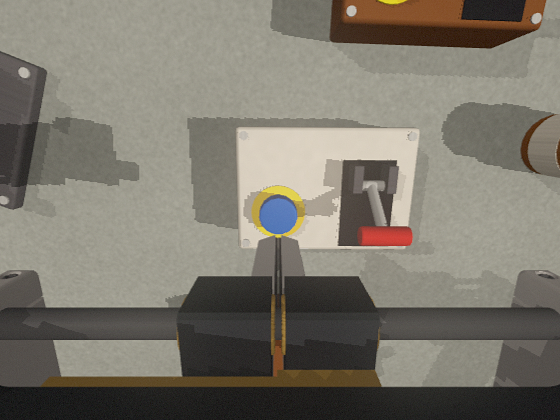

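The lever has dropped: its red bar is now at (387,237), which is world (0.490, -0.272), and the button at (278,214) is out. I'll move behind the bar, on its -x side, and go down.

Converted, 0.087 m is 0.29, -0.042 m is -0.14.

>>> move_tool --motion '[[[-0.04, 0.0833, 0], [0, 0, 0]], [[-0.0933, 0.1833, 0], [0, 0, 0]], [[-0.1333, 0.2667, 0], [0, 0, 0]], [[-0.14, 0.29, 0], [0, 0, 0]], [[-0.14, 0.29, 0.0667], [0, 0, 0]], [[-0.14, 0.29, 0.1333], [0, 0, 0]], [[-0.14, 0.29, 0.1667], [0, 0, 0]], [[-0.14, 0.29, 0.1667], [0, 0, 0]]]'

```text
time_s: 4.05
position: [0.4519, -0.2717, 0.1133]
eef_rot: [-0.003, 0.999, 0.05, -0.003]
contact_force: [0.5, 0.2, 0.1]
width: 0.0001
grip_force: 0.0
```

>>> move_tool --motion '[[[0.0167, 0, 0], [0, 0, 0]], [[0.04, 0, 0], [0, 0, 0]], [[0.0667, 0, 0], [0, 0, 0]], [[0.0933, 0, -0.0067], [0, 0, 0]], [[0.12, 0, -0.0133], [0, 0, 0]], [[0.1467, 0, -0.02], [0, 0, 0]], [[0.1667, 0, -0.02], [0, 0, 0]], [[0.1667, 0, -0.02], [0, 0, 0]]]'

```text
time_s: 4.72
position: [0.5052, -0.2691, 0.1239]
eef_rot: [0.0, 0.999, 0.05, 0.001]
contact_force: [-0.5, 0.7, -0.1]
width: 0.0006
grip_force: 0.0
```

Run:
```python
from h import *;from plant import *
s=get_state();M=rot(s["eef_rot"]);Rb=np.array([[np.cos(.1),-np.sin(.1)],[np.sin(.1),np.cos(.1)]])
print("box frame TCP",Rb.T@(s["position"][:2]-[.511,-.226]),s["position"][2],s["contact_force"])
```

```text
box frame TCP [-0.01003827 -0.04230858] 0.123934155119659 [-0.46414139  0.72172983 -0.05032837]
```

Converted, 0.012 m is 0.04, 0.011 m is 0.0367.

>>> move_tool --motion '[[[0.01, 0, 0], [0, 0, 0]], [[0.02, 0, 0], [0, 0, 0]], [[0.03, 0, 0], [0, 0, 0]], [[0.0367, 0, 0], [0, 0, 0]], [[0.04, 0, 0], [0, 0, 0]], [[0.04, 0, 0], [0, 0, 0]]]'

```text
time_s: 5.22
position: [0.5157, -0.268, 0.1234]
eef_rot: [-0.0, 0.999, 0.05, 0.0]
contact_force: [-1.0, 0.0, -0.2]
width: 0.0004
grip_force: 0.0
```

>>> move_tool --motion '[[[0.0033, 0, 0], [0, 0, 0]], [[0.0067, 0, 0], [0, 0, 0]], [[0.0067, 0, 0], [0, 0, 0]]]'

```text
time_s: 5.47
position: [0.517, -0.2678, 0.1234]
eef_rot: [-0.0, 0.999, 0.05, -0.001]
contact_force: [-4.2, -1.2, 1.2]
width: 0.0006
grip_force: 1.8
```

Run:
```python
from h import *;from plant import *
c=camera("wrist");b=blob(c,"red",(290,200),100);print(b);print(onz(c,b[0],.124) if b else 0)
```

```text
(array([290.40052016, 231.00910273]), array([269, 219,  41,  24, 769], dtype=int32))
[ 0.5350052  -0.27367063  0.124     ]
```

Converted, -0.075 m is -0.25, -0.06 m is -0.2.

>>> move_tool --motion '[[[-0.0267, 0, 0], [0, 0, 0]], [[-0.0833, 0, 0], [0, 0, 0]], [[-0.15, 0, -0.0333], [0, 0, 0]], [[-0.1667, 0, -0.1167], [0, 0, 0]], [[-0.1667, 0, -0.2], [0, 0, 0]], [[-0.1667, 0, -0.25], [0, 0, 0]], [[-0.1667, 0, -0.25], [0, 0, 0]]]'

```text
time_s: 6.1
position: [0.4694, -0.2744, 0.2027]
eef_rot: [0.003, 0.999, 0.05, 0.003]
contact_force: [0.4, -0.2, 0.5]
width: 0.0001
grip_force: 0.0
```

Run:
```python
from h import *;from plant import *
np.set_printoptions(precision=4,suppress=True)
c=camera("wrist");b=blob(c,"red",(290,200),90);print(b);print(onz(c,b[0],.124) if b else 0)
s=get_state();M=rot(s["eef_rot"]);print(s["position"],M.T@(np.array([.493,.186,.198])-s["position"]))
```

```text
(array([291.3 , 145.25]), array([282, 137,  16,  15,  80], dtype=int32))
[ 0.5357 -0.2794  0.124 ]
[ 0.4686 -0.2736  0.2003] [ 0.0699 -0.4549  0.0011]
```

Converted, -0.23 m is -0.7667, -0.21 m is -0.7, 0.38 rad is 0.095.

>>> move_tool --motion '[[[0.01, -0.0667, 0], [0, 0, 0.0075]], [[0.0267, -0.1667, 0], [0, 0, 0.02]], [[0.0433, -0.2833, 0], [0, 0, 0.0325]], [[0.06, -0.4, 0], [0, 0, 0.045]], [[0.0767, -0.5, 0], [0, 0, 0.0575]], [[0.0933, -0.6, 0], [0, 0, 0.07]], [[0.11, -0.7, 0], [0, 0, 0.0825]], [[0.1167, -0.7667, 0], [0, 0, 0.095]]]'

```text
time_s: 6.82
position: [0.4787, -0.0377, 0.1964]
eef_rot: [-0.001, 0.99, -0.14, -0.001]
contact_force: [0.3, -0.2, 0.4]
width: 0.0007
grip_force: 0.0
```

Run:
```python
from h import *;from plant import *
np.set_printoptions(precision=4,suppress=True)
for n,a in (("side",(299,178)),("scene",(192,208))): c=camera(n);print(blob(c,"red",a,12))
s=get_state();M=rot(s["eef_rot"]);print(s["position"],M.round(3),M.T@(np.array([.493,.186,.198])-s["position"]))
```

```text
(array([298.8889, 174.1667]), array([297, 172,   5,   6,  18], dtype=int32))
(array([191.6 , 206.96]), array([187, 205,   9,   5,  25], dtype=int32))
[ 0.4786 -0.0378  0.1964] [[ 0.962 -0.273 -0.003]
 [-0.273 -0.962  0.002]
 [-0.003 -0.001 -1.   ]] [-0.0472 -0.2192 -0.0013]
```

Both fixed cameras show the lever's red bar at exactly its original "up" pixels, so it stays up by itself. Now I'll go to the run handle.

Converted, -0.219 m is -0.73, -0.2 m is -0.6667.

>>> move_tool --motion '[[[-0.0167, -0.08, 0], [0, 0, 0]], [[-0.04, -0.1867, 0], [0, 0, 0]], [[-0.0667, -0.3067, 0], [0, 0, 0]], [[-0.0933, -0.4267, 0], [0, 0, 0]], [[-0.12, -0.55, 0], [0, 0, 0]], [[-0.1433, -0.6667, 0], [0, 0, 0]], [[-0.1567, -0.73, 0], [0, 0, 0]], [[-0.1567, -0.73, 0], [0, 0, 0]]]'

```text
time_s: 7.58
position: [0.4948, 0.185, 0.1971]
eef_rot: [-0.0, 0.991, -0.137, -0.001]
contact_force: [0.3, 0.2, -0.2]
width: 0.0007
grip_force: 0.0
```

>>> move_tool --motion '[[[0, 0, 0.0333], [0, 0, 0]], [[0, 0, 0.1], [0, 0, 0]], [[0, 0, 0.15], [0, 0, 0]], [[0, 0, 0.1667], [0, 0, 0]], [[0, 0, 0.1667], [0, 0, 0]]]'

```text
time_s: 8.0
position: [0.4938, 0.1812, 0.1459]
eef_rot: [0.001, 0.99, -0.141, -0.002]
contact_force: [-0.4, 0.2, -0.5]
width: 0.0006
grip_force: 0.0
```

Run:
```python
from h import *;from plant import *
np.set_printoptions(precision=4,suppress=True)
c=camera("wrist");cv2.imwrite("pics/w3.png",c["frame"][:,:,::-1]);np.savez("pics/w3.npz",**c)
s=get_state();print(s["position"])
```

```text
[0.4948 0.1816 0.1474]
```

View pics/w3.png

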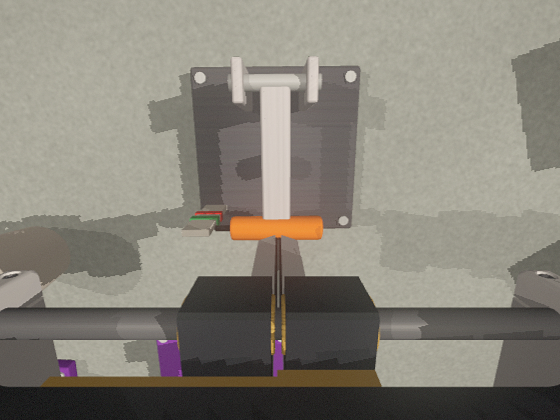

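The wrist view shows the orange bar centred at (277,229), directly ahead of and below the fingertips at (278,240).

Run:
```python
from h import *;from plant import *
np.set_printoptions(precision=4,suppress=True)
c=dict(np.load("pics/w3.npz"));g=onz(c,(277,228),.088);s=get_state();M=rot(s["eef_rot"]);print(g,M.T@(g-s["position"]),M.round(4))
```

```text
[0.494  0.1823 0.088 ] [-0.0009 -0.0005  0.0594] [[ 0.9605 -0.2781 -0.002 ]
 [-0.2781 -0.9605 -0.0005]
 [-0.0018  0.001  -1.    ]]
```

Converted, 0.052 m is 0.1733, 0.048 m is 0.16.

>>> move_tool --motion '[[[0, 0, 0.05], [0, 0, 0]], [[0, 0, 0.1], [0, 0, 0]], [[0, 0, 0.1267], [0, 0, 0]], [[0, 0, 0.1433], [0, 0, 0]], [[0, 0, 0.16], [0, 0, 0]], [[0.0033, 0, 0.1733], [0, 0, 0]], [[0.0033, 0, 0.1733], [0, 0, 0]], [[0.0033, 0, 0.1733], [0, 0, 0]]]'

```text
time_s: 8.72
position: [0.4961, 0.1827, 0.0972]
eef_rot: [0.0, 0.99, -0.14, -0.0]
contact_force: [-5.0, -0.2, 6.0]
width: 0.0008
grip_force: 2.8
```

Converted, 0.0105 m is 0.035, 0.009 m is 0.03.

>>> move_tool --motion '[[[0, 0, 0.01], [0, 0, 0]], [[0, 0, 0.02], [0, 0, 0]], [[0, 0, 0.03], [0, 0, 0]], [[0, 0, 0.035], [0, 0, 0]], [[0, 0, 0.035], [0, 0, 0]], [[0, 0, 0.035], [0, 0, 0]]]'

```text
time_s: 9.22
position: [0.4969, 0.1828, 0.0875]
eef_rot: [-0.0, 0.99, -0.139, 0.001]
contact_force: [-4.1, -1.4, 7.1]
width: 0.0008
grip_force: 3.8
```

Run:
```python
from h import *;from plant import *
s=get_state();print(s["position"],s["contact_force"])
c=camera("side");np.savez("pics/d4.npz",**c)
f=c["frame"][205:295,235:345,::-1];cv2.imwrite("pics/d4.png",cv2.resize(f,None,fx=6.5,fy=6.5,interpolation=cv2.INTER_CUBIC))
```

```text
[0.49686103 0.18279133 0.08751699] [-4.11504396 -1.36514437  7.10154459]
```

View pics/d4.png

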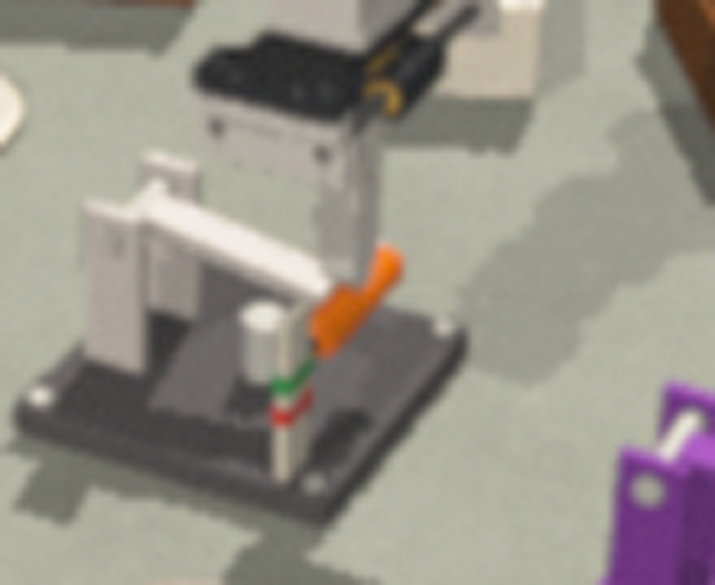

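The zoomed side view shows the fingers standing on the middle of the orange bar, with the pointer (around (305,365)) at the top of the green band (290,382), well above red (290,412). I'll measure it and trim slightly.

>>> move_tool --motion '[[[-0.0033, 0, 0.0033], [0, 0, 0]], [[-0.0033, 0, 0.005], [0, 0, 0]], [[-0.0033, 0, 0.005], [0, 0, 0]], [[-0.0033, 0, 0.005], [0, 0, 0]]]'

```text
time_s: 9.6
position: [0.4968, 0.1828, 0.0866]
eef_rot: [0.0, 0.99, -0.139, 0.002]
contact_force: [-2.5, -2.8, 7.7]
width: 0.0004
grip_force: 4.0
```

Run:
```python
from h import *;from plant import *
np.set_printoptions(precision=4,suppress=True)
D=dict(np.load("pics/side0.npz"))
n=np.array([np.sin(.28),np.cos(.28),0])
def hz(c,p,o0):
    o,d=ray(c,p);return o+d*(n@(o0-o))/(n@d)
c=camera("side");print(get_state()["position"],get_state()["contact_force"])
# +y end of the bar: lowest-left orange tip
for k in (D,c):
    b=blob(k,"orange",(290,248));print(b)
    h=cv2.cvtColor(k["frame"],cv2.COLOR_RGB2HSV)[228:270,272:312];ys,xs=np.nonzero(cv2.inRange(h,*[np.array(v) for v in HS["orange"]]))
    t=xs-ys; 
    for sgn in (1,-1):
        i=np.argsort(sgn*t)[:12];p=(xs[i].mean()+272,ys[i].mean()+228);e=np.array([.494,.184,0])+sgn*n*.034;print(sgn,p,hz(k,p,e))
w=camera("wrist");cv2.imwrite("pics/w5.png",w["frame"][100:300,150:400,::-1].repeat(3,0).repeat(3,1)[:600,:750])
```

```text
[0.4969 0.1828 0.0866] [-3.2081 -2.6739  8.7217]
(array([289.4043, 245.6383]), array([283, 238,  14,  16,  94], dtype=int32))
1 (np.float64(284.3333333333333), np.float64(251.41666666666666)) [0.502  0.2171 0.0844]
-1 (np.float64(294.8333333333333), np.float64(239.91666666666666)) [0.4822 0.152  0.0869]
(array([288.4865, 252.1486]), array([283, 244,  13,  16,  74], dtype=int32))
1 (np.float64(284.3333333333333), np.float64(257.0)) [0.5015 0.2172 0.0656]
-1 (np.float64(293.9166666666667), np.float64(245.83333333333334)) [0.4843 0.1514 0.0657]
```

View pics/w5.png

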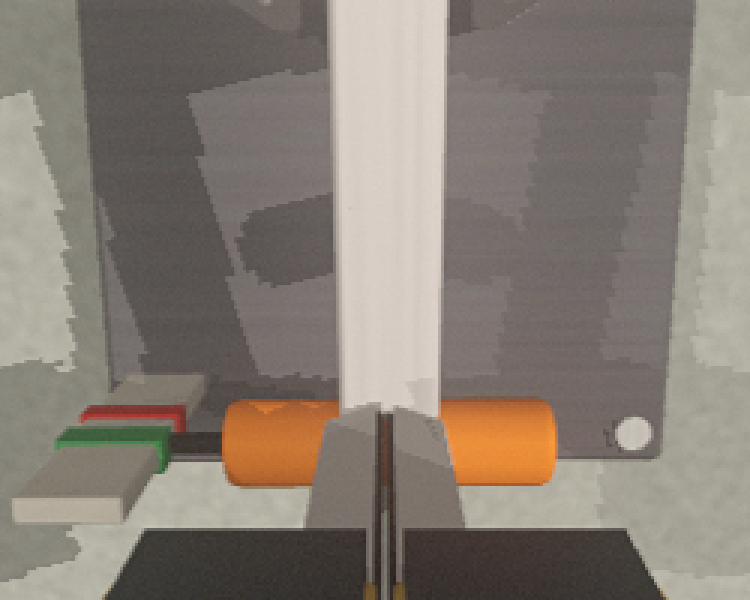

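The wrist view shows the pointer (195,443) ending at the green band, with the fingers centred on the bar at (385,430). The side camera puts the bar's axis at 65.6 mm, the middle of the green band. I'll hold for one more check, then hand in.

>>> move_tool --motion '[[[0, 0, 0], [0, 0, 0]], [[0, 0, 0], [0, 0, 0]], [[0, 0, 0], [0, 0, 0]], [[0, 0, 0], [0, 0, 0]], [[0, 0, 0], [0, 0, 0]], [[0, 0, 0], [0, 0, 0]]]'

```text
time_s: 10.2
position: [0.4968, 0.1828, 0.0866]
eef_rot: [0.0, 0.99, -0.139, 0.002]
contact_force: [-2.7, -1.6, 8.0]
width: 0.0005
grip_force: 4.0
```

Run:
```python
from plant import *
s=get_state();print(s["position"],s["contact_force"])
if abs(s["position"][2]-.0863)<.0025: print(hand_in())
```

```text
[0.49683606 0.18279575 0.08656082] [-2.74915782 -1.56032631  7.9708154 ]
the job is handed in; nothing more can be done
None
```

I handed the job in at about 10 s: the button was pressed fully in and came back out, the trip lever is back up and stays up by itself, and the closed fingers are pressing the run handle down mid-green (bar axis 65.6 mm); no verdict came back.

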